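Click the supply's range wheel on and switch the output in

ROBOT

A 7-joint arm with a two-finger parallel gripper is mounted at the origin on the work surface. World frame = base frame: x ahead of the robot, y to its left, z up, the work surface at z = 0. Lengths are in m, angles in rad, forces in N, time in s.
With the tool pointing down it reaches from about 0.425 to 0.925 m from the base axis. Payload 6.8 kg.
Tool frame: the origin (TCP) lies midway between the tips of the shut fingers; the grasp point (between the pads) lies 19 mm behind it; z points along the fingers, y is the line along which they close (so a half turn about z gives the same grasp; the last joint's range is limited). The gripper opens to 85 mm and grips with 20 to 120 N. Pads are 22 mm wide; open, the fingers measure 114 mm over their backs; the gripper's body (76 mm by 85 mm) begins 54 mm behind the grasp point. The pads swing forward as they close: fully open they stand 13 mm farther back than shut.
Start: joints at [1.057, 0.477, 0.022, 1.555, -0.011, 1.109, -0.083], TCP at [0.266, -0.62, 0.231] pointing down, gripper open.
Joint ranges: [-2.96, 2.96], [-0.34, 2.1], [-1.41, 1.46], [0.24, 2.44], [-1.37, 4.51], [0.17, 1.92], [-2.96, 2.96]. Speed limits (rad/s): [2.39, 2.39, 3.14, 3.14, 3.14, 3.14, 3.14].

INTERFACE

Orientations are given as a rotation vector (axis times angle).
In Python, from bench import r gives the robot as it stands. The module is installed in compiled form; this text tells all that it offers.
- The arm moves only by the tool apply_moves, never from a script. Its argument "rows" is a list of rows, each a list of 6 numbers: the shift along the tool's x, y, z scaled (see below), then the turn, a rotation vector about the tool's x, y, z scaled (see below). A call has 1 to 5 rows; each row is the pose to reach, as a shift and turn from the pose commanded when the call began, along the tool's axes at that moment; what a row does not reach only later rows make up. The controller multiplies each number of a shift by 0.25 m and each number of a turn by 90 degrees. A row lasts 1/8 s, in which the tool goes at most 62.5 mm and 10.7 degrees, less where a joint would pass 70% of its speed; a pose out of reach is approached as far as the arm can. A call with a number of a shift or a turn outside -1 to 1 is refused whole. A call with a gripper value outside its range is refused whole. "claw" is the opening, from 0 (shut) to 1 (fully open), set as the call begins (left out, the last holds). The fingers move at their own pace and stop on an object; "newtons" is the grip in N (left out, the last holds). Time passes only in rows, so rows that repeat a pose let the fingers close. It gives the time, the measured TCP pose, the force, the opening and the grip force at its end, in the units of the state.
- r.get_obs(): the state, without advancing time (a new reading comes with each control period).
- r.grab_frame(name): name is "scene" or "side" or "wrist"; returns a dict with "pixels" (384x512x3 uint8, red, green, blue), "intrinsics" (3x3 intrinsics, pixels), "eye" and "attitude" of the camera in the world. Camera axes: x right, y up, looking along -z (the intrinsics and any distortion apply to the point x, -y, -z); pixel columns grow to the right and rows downward; lengths in m; the calibration is good to about 2 mm. A picture is of the moment at which its call begins. There is no depth.
- r.hand_in(): hands the job in; it is judged then, once.
Trained networks look in a picture, given as the dict that the camera call returned (one of the last four; its "shot" number tells which), for a name from the list of things; names that differ only in an ending like _2 or _b are one class to them, and where a whole thing is asked for, a point or a joint stands for the part that bears it (a point fixed in the world has none). Each returns a list of dicts, best first, with "conf" (0 to 1); they miss things now and then, are a little off and sometimes report something else, mostly with a low value. They report only what shows in the picture. A call takes as long as a camera call.
- r.search_frame(picture, thing): "rect" ([left, top, width, height] in pixels, round what is visible of it).
- r.outline_of(picture, thing): "pixels" (384x512 bool, what is visible of it) and "rect" ([left, top, width, height] in pixels, round what is visible of it).
- r.landmark_of(picture, thing): "point" ([column, row] in pixels: a listed point, or the origin of a listed thing).
The state is a dict: "clock": time; "joints": joint angles; "qvel": joint speeds; "tau": joint torques, N m; "tcp_pos": TCP position; "orientation": TCP orientation; "contact_force": force on the tool from outside, world axes, zero at the start; "moment": the same for the moment, N m; "grip_width": finger opening in m; "gripper_force": force on a finger pad.
Only numpy, scipy, OpenCV 4.12 (cv2) and the standard library are available. Lean on these libraries where they do the work, as an engineer would, in place of code of your own. Each camera call takes 0.05 s, during which the arm holds its last target. There are 200 camera calls.

TASK

With a fingertip, roll the knurled thumbwheel on top of the small beige bench supply one click towards the push button (from the one-dash to the two-dash position, no further), then press the push button fully down and let it come back up. Do not lift the supply or shove it about on the bench, and leave the servo, the breadboard and the screwdriver alone.

Things in the scene. Friction and masses are not known exactly. Their poses are not given: they have to be found in the camera images.
- supply: Loose beige box, 160 (own x) x 90 (own y) x 70 mm high, about 1 kg, on rubber feet. Origin: centre of its underside; z up. Along the middle of its top, in line along its x axis, stand a black thumbwheel (near the -x end) and a round cream push button (near the +x end). Two knurled binding posts stick 27 mm out of its -x end, 30 mm above the bench.
- wheel_crown (a point): Fixed point of the supply: the top of the untouched thumbwheel, 82 mm above the bench, at x = -35 mm, y = 0 of the supply. The wheel is a black knurled disc, radius 30 mm, 16 mm wide, standing on edge in a slot, axle along the supply's y; only its top 12 mm (about 48 mm long) show. A fingertip pressing down on it with 5 to 12 N and moving along the supply's x takes the rim along.
- wheel (a joint): Turn of the thumbwheel, rad; grows as its top rolls towards the push button (the supply's +x). Detents at 0 (one white dash on top; it starts within 0.05 of it), 0.65 (two dashes, 19.5 mm of rim travel on) and 1.30 (three dashes). Leaving a detent takes up to 0.04 N m (1.3 N at the rim); past about half way it pulls itself into the next one when let go.
- output_top (a point): Centre of the top face of the push button, a cream disc of 22 mm diameter standing 10 mm out of a round cream housing of 38 mm diameter and 12 mm height; untouched it lies 92 mm above the bench, at x = +50 mm, y = 0 in the supply's frame; it moves with the button, its axis is vertical.
- output (a joint): Travel of the push button, m: 0 up, 0.006 fully down. Its spring needs about 4 N for fully down and brings it back up.
- servo: Bystander: small blue hobby servo, 32 x 12 x 35 mm, standing on the bench. Origin: centre of its underside.
- breadboard: Bystander: white breadboard with a red board on it, 165 x 55 x 15 mm, lying on the bench. Origin: centre of its underside.
- screwdriver: Bystander: screwdriver, 160 mm long, lying on the bench along its own x axis.
- carriage (a joint): How far the sprung thumbwheel is pressed straight down into the supply, m: 0 untouched to 0.006 at the stop. It gives way from about 3 N, then 1.5 N more per mm (12 N at the stop).

How it is judged:
On the way, in this order (a step that is already met when the one before it is completed fails the run):
1. the thumbwheel is at the next detent (0.65 rad, within 0.12) (value of joint wheel between 0.53 and 0.77 rad), for 0.2 s.
2. the push button is down (at least 4.5 of its 6 mm) (value of joint output above 0.0045 m), for 0.05 s.
At the end, for the whole second after the job is handed in: The wheel rests in its second detent (0.65 rad, within 0.12), the button has been pressed after that and is up again (within 1.5 mm), and the supply stands upright and still within 20 mm of where it was (all of step 1 and velocity of joint wheel between -0.1 and 0.1 rad/s and value of joint output below 0.0015 m and distance of supply from where it was at the start of the episode below 0.02 m and angle between supply's own z axis and vertical below 0.05 rad and linear speed of supply below 0.02 m/s); the robot touches nothing.
It fails at once if the wheel is rolled past the two-dash position (beyond 1.0 rad) (value of joint wheel above 1 rad).
It fails at once if the button is pressed before the wheel is at the next detent (value of joint output above 0.003 m and value of joint wheel below 0.5 rad).
It fails at once if the supply is lifted by more than 10 mm, or shoved by more than 20 mm (height (world z) of supply above 0.01 m or distance of supply from where it was at the start of the episode above 0.02 m).
It fails at once if the servo, the breadboard or the screwdriver is moved by more than 10 mm (distance of any of servo, breadboard, screwdriver from where it was at the start of the episode above 0.01 m).
It also fails if it takes over 38 s, if anything falls off the work surface, if the arm or the gripper's body presses on something with over 40 N, if the wrist force passes 120 N, or if a joint passes its speed limit or range.

## Working session

There is one attempt and no reset: what is moved stays moved. The work goes in short steps, Python scripts to look and compute and a tool call to move; the robot and the scene stay as the last step left them, time stands still between calls to the robot, and variables do not carry over. Pictures are saved under pics/ and viewed, at most 10 in all, crops included, and the job is handed in when it is done.

Besides the shell and the picture viewer there is one more tool, called after ">>>" in YAML: its name, and indented under it one key for each argument. apply_moves: Moves the arm, as the interface text tells. Its arguments: {"type":"object","properties":{"rows":{"type":"array","items":{"type":"array","items":{"type":"number"}}},"claw":{"type":"number"},"newtons":{"type":"number"}},"required":["rows"]}

```bash
mkdir -p pics
cat > h.py <<'E'
import numpy as np, cv2
from scipy.spatial.transform import Rotation as R
from bench import r
def rot(a):
    a=np.array(a,float)
    return a if a.shape==(3,3) else (R.from_rotvec(a).as_matrix() if a.size==3 else R.from_quat(a).as_matrix())
def ray(p,px):
    K=np.array(p["intrinsics"]); c=np.linalg.inv(K)@[px[0],px[1],1]
    d=rot(p["attitude"])@[c[0],-c[1],-c[2]]
    return np.array(p["eye"]),d/np.linalg.norm(d)
def atz(p,px,z):
    e,d=ray(p,px); return e+d*(z-e[2])/d[2]
def tri(rays):
    A=0;b=0
    for e,d in rays:
        M=np.eye(3)-np.outer(d,d);A=A+M;b=b+M@e
    x=np.linalg.solve(A,b)
    return x,[np.linalg.norm((np.eye(3)-np.outer(d,d))@(x-e)) for e,d in rays]
def save(p,n): cv2.imwrite(f"pics/{n}.png",cv2.cvtColor(p["pixels"],cv2.COLOR_RGB2BGR))
E
python3 - <<'E'
from h import *
P={n:r.grab_frame(n) for n in("scene","side","wrist")}
print({k:(v if k!="pixels" else 0) for k,v in P["scene"].items()})
ims=[]
for t in("wheel_crown","output_top","supply","servo","breadboard","screwdriver"):
    rs=[]
    for n,p in P.items():
        l=r.landmark_of(p,t)
        if l:
            z={"wheel_crown":.082,"output_top":.092}.get(t,0)
            print(t,n,np.round(l[0]["point"],1),round(l[0]["conf"],2),atz(p,l[0]["point"],z).round(3)); rs.append(ray(p,l[0]["point"]))
    if len(rs)>1: print(tri(rs))
for n,p in P.items(): save(p,n)
print(r.get_obs())
E
python3 -c "
import cv2,numpy as np
cv2.imwrite('pics/two.png',cv2.resize(np.hstack([cv2.imread('pics/%s.png'%n) for n in('scene','side')]),(800,300)))"
```

```text
{'pixels': 0, 'intrinsics': array([[398.63636516,   0.        , 246.19993992],
       [  0.        , 398.63636516, 192.11492363],
       [  0.        ,   0.        ,   1.        ]]), 'eye': array([ 0.89037491, -0.34387419,  0.79504533]), 'attitude': array([0.61868278, 0.20147117, 0.59075081]), 'shot': 1}
wheel_crown scene [229.5 243.4] 0.74 [ 0.628 -0.037  0.082]
wheel_crown side [287.2 214.9] 0.84 [0.565 0.013 0.082]
(array([0.59762469, 0.01239478, 0.0392749 ]), [np.float64(0.030496202921946738), np.float64(0.03049620292194668)])
output_top scene [226.7 240.6] 0.49 [ 0.623 -0.04   0.092]
output_top side [333.7 213.7] 0.45 [ 0.626 -0.047  0.092]
(array([ 0.62529374, -0.04409271,  0.09331325]), [np.float64(0.0036285419089522137), np.float64(0.0036285419089522233)])
supply side [300.2 247.4] 0.87 [ 0.585 -0.008  0.   ]
servo scene [231.2 245.1] 0.6 [ 0.604 -0.003  0.   ]
servo side [295.8 209.7] 0.59 [0.659 0.086 0.   ]
(array([0.60954383, 0.00311801, 0.05385413]), [np.float64(0.028700958560815313), np.float64(0.028700958560815306)])
breadboard scene [148.  255.8] 0.84 [ 0.468 -0.131  
[... 274 characters left out ...]
ray([ 1.05689804,  0.47698692,  0.02239255,  1.5553928 , -0.01151077,
        1.10932474, -0.0830971 ]), 'qvel': array([-2.69415082e-05, -8.08097840e-04,  9.68154528e-04,  6.16093448e-04,
        4.20708665e-04,  1.41437232e-03, -4.00465329e-04]), 'tau': array([ 9.91149136e-04, -5.96345115e+01,  1.60691231e+00, -2.81551534e+01,
        1.24168317e-02,  1.54395431e-03,  1.86012272e-05]), 'tcp_pos': array([ 0.26647589, -0.62018745,  0.23131959]), 'orientation': array([3.07714444e+00, 6.33035052e-01, 4.79921719e-05]), 'contact_force': array([-0.29305926, -0.13762799,  0.15367765]), 'moment': array([-0.05139035, -0.01122238,  0.02644321]), 'gripper_force': 0.0, 'grip_width': 0.08525041712808523}
```

View pics/two.png

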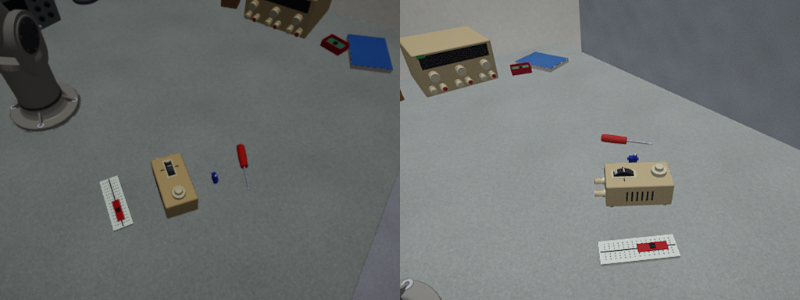

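The scene landmark for the wheel actually sits on the button. The usable fixes are button ≈ (0.625, -0.043) and wheel ≈ (0.565, 0.013), so supply +x points at about -43°. Next I shut the gripper and move above the supply.

>>> apply_moves:
  rows:
    - [0.73, -0.56, -0.1, 0, 0, 0]
    - [0.73, -0.56, -0.1, 0, 0, 0]
    - [0.73, -0.56, -0.1, 0, 0, 0]
    - [0.73, -0.56, -0.1, 0, 0, 0]
  claw: 0

```text
clock: 1.55
tcp_pos: [0.3806, -0.4168, 0.2569]
orientation: [3.076, 0.637, 0.002]
contact_force: [1.0, 0.6, 0.4]
grip_width: 0.012
gripper_force: 0.0
```

>>> apply_moves:
  rows:
    - [0.73, -0.56, -0.1, 0, 0, 0]
    - [0.73, -0.56, -0.1, 0, 0, 0]
    - [0.73, -0.56, -0.1, 0, 0, 0]
    - [0.73, -0.56, -0.1, 0, 0, 0]

```text
clock: 2.05
tcp_pos: [0.4927, -0.2158, 0.282]
orientation: [3.076, 0.637, 0.002]
contact_force: [0.3, -0.2, -0.0]
grip_width: -0.0003
gripper_force: 0.0
```

>>> apply_moves:
  rows:
    - [0.73, -0.56, -0.1, 0, 0, -0.1]
    - [0.73, -0.56, -0.1, 0, 0, -0.2]
    - [0.73, -0.56, -0.1, 0, 0, -0.26]
    - [0.73, -0.56, -0.1, 0, 0, -0.26]
    - [0.73, -0.56, -0.1, 0, 0, -0.26]

```text
clock: 2.68
tcp_pos: [0.6049, -0.0132, 0.3066]
orientation: [-2.879, -1.253, -0.003]
contact_force: [-0.9, -1.0, 0.4]
grip_width: -0.0
gripper_force: 0.0
```

```bash
cat > look.py <<'E'
from h import *
import sys
P={n:r.grab_frame(n) for n in("scene","side","wrist")}
for t in("wheel_crown","output_top","supply"):
    for n,p in P.items():
        for l in r.landmark_of(p,t)[:2]:
            z={"wheel_crown":.082,"output_top":.092}.get(t,0)
            print(t,n,np.round(l["point"],1),round(l["conf"],2),atz(p,l["point"],z).round(4))
for n,p in P.items(): save(p,n+sys.argv[1])
o=r.get_obs();print(o["clock"],o["tcp_pos"].round(4),o["orientation"].round(3),o["contact_force"].round(2),o["joints"].round(2)); print("tool x,y,z",rot(o["orientation"]).T.round(3)); print(P["wrist"]["eye"])
E
python3 look.py 1
```

```text
wheel_crown side [286.3 218.9] 0.9 [0.5559 0.0049 0.082 ]
wheel_crown wrist [218.5 176.3] 0.59 [0.5574 0.0059 0.082 ]
output_top scene [229.1 240.3] 0.41 [ 0.6269 -0.0363  0.092 ]
output_top side [291.4 217. ] 0.59 [ 0.5587 -0.0055  0.092 ]
output_top side [333.2 214.7] 0.51 [ 0.6229 -0.0489  0.092 ]
output_top wrist [284.2 164.6] 0.75 [ 0.6283 -0.0378  0.092 ]
supply scene [223.7 246.1] 0.57 [ 0.5914 -0.0151  0.    ]
supply side [299.9 247.7] 0.62 [ 0.584  -0.0078  0.    ]
supply wrist [248.6 158.4] 0.55 [ 0.5893 -0.0124  0.    ]
3.275 [ 0.6036 -0.0185  0.3064] [2.885 1.243 0.   ] [-0.4   0.19 -0.72] [ 0.2   0.32 -0.36  1.62  0.12  1.22 -0.93]
tool x,y,z [[ 0.687  0.727 -0.   ]
 [ 0.727 -0.687  0.   ]
 [ 0.    -0.    -1.   ]]
[0.65249137 0.0351409  0.45092797]
```

View pics/wrist1.png

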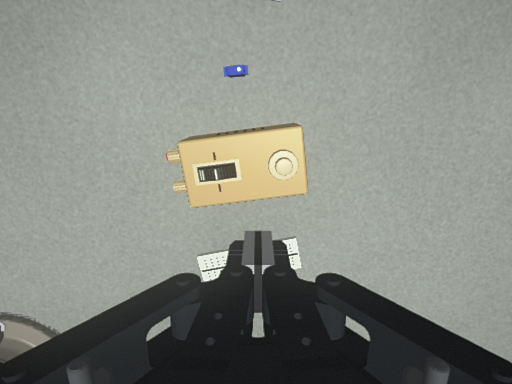

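The wrist view shows the wheel near (217,172), with the one-dash mark in front of it, the button at (284,165), the posts at left and the tip at (258,232). The supply axis is tilted about 7° in this image, so I need a finer fit.

Run:
```python
from h import *
p=r.grab_frame("wrist"); save(p,"w2")
o=r.outline_of(p,"supply")[0]; m=o["pixels"].astype(np.uint8)
print(o["conf"],o["rect"],cv2.minAreaRect(cv2.findNonZero(m)))
for a in [(190,207),(306,192),(303,125),(179,143)]: print(a,atz(p,a,.07).round(4))
for a in [(217,172)]: print(a,atz(p,a,.078).round(4))
im=cv2.imread("pics/w2.png")[115:215,155:315]
cv2.imwrite("pics/w2c.png",cv2.resize(im,None,fx=5,fy=5,interpolation=cv2.INTER_CUBIC))
```

```text
0.94 [166.5, 122.1, 143.6, 86.4] ((236.90603637695312, 165.30120849609375), (72.63790893554688, 138.57508850097656), 82.73676300048828)
(190, 207) [0.4965 0.0015 0.07  ]
(306, 192) [ 0.6233 -0.0896  0.07  ]
(303, 125) [ 0.6773 -0.0214  0.07  ]
(179, 143) [0.549  0.0693 0.07  ]
(217, 172) [0.5591 0.0107 0.078 ]
```

View pics/w2c.png

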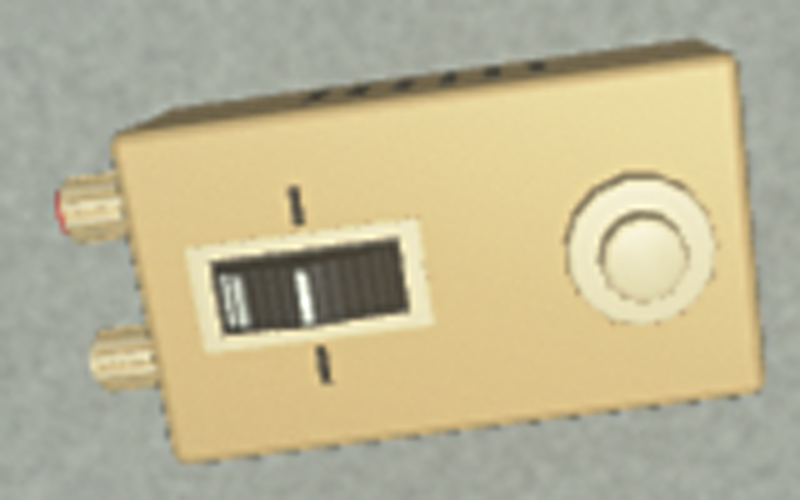

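The crop is clear: one white dash lies at the crown between the reference marks, with the marks' midpoint at wrist pixel (217,172). The button top is at (284,166), and all four top corners are visible.

Run:
```python
from h import *
p=r.grab_frame("wrist")
c=[atz(p,a,.07)[:2] for a in [(191.4,207.4),(307.4,193),(302.6,126),(178,142)]]
print(np.round(c,4))
for i in range(4): print(np.linalg.norm(c[i]-c[i-1]).round(4))
C=np.mean(c,0);u=(c[1]+c[2]-c[0]-c[3]);u/=np.linalg.norm(u)
b=atz(p,(284,166),.092)[:2]; m=atz(p,(217.1,172),.07)[:2]; d=atz(p,(215.8,174.6),.082)[:2]
print("C",C,"u",u,np.degrees(np.arctan2(u[1],u[0])),"wheel",C-.035*u,"but",C+.05*u)
print("pix: but",b,"marks",m,"dash",d, np.degrees(np.arctan2(*(b-m)[::-1])),np.linalg.norm(b-m))
s=r.grab_frame("side"); 
for n,p2 in(("side",s),("scene",r.grab_frame("scene"))):
    for t in("output_top","wheel_crown"):
        for l in r.landmark_of(p2,t)[:1]: print(t,n,l["point"],l["conf"], [v.round(4) for v in tri([ray(p,(284,166) if t[0]=="o" else (215.8,174.6)),ray(p2,l["point"])])[:1]])
```

```text
[[ 0.4975  0.    ]
 [ 0.6239 -0.0917]
 [ 0.6762 -0.0217]
 [ 0.549   0.0713]]
0.0879
0.1561
0.0874
0.1575
C [ 0.58663264 -0.01052074] u [ 0.80837441 -0.58866867] -36.06259005886055 wheel [0.55833953 0.01008266] but [ 0.62705136 -0.03995417]
pix: but [ 0.62715966 -0.03884877] marks [0.55723805 0.01033526] dash [0.55665951 0.00989404] -35.12319051310136 0.085487425601521
wheel_crown side [287.2, 221.4] 0.86 [array([0.5567, 0.0073, 0.0746])]
output_top scene [230.6, 240.8] 0.59 [array([ 0.6292, -0.0374,  0.0947])]
wheel_crown scene [216.3, 212.8] 0.76 [array([0.5559, 0.0098, 0.0749])]
```

>>> apply_moves:
  rows:
    - [-0.05, -0.25, 0.25, 0, 0, -0.086]
    - [-0.05, -0.25, 0.5, 0, 0, -0.086]
    - [-0.05, -0.25, 0.7, 0, 0, -0.086]
    - [-0.05, -0.25, 0.76, 0, 0, -0.086]
    - [-0.05, -0.25, 0.76, 0, 0, -0.086]

```text
clock: 4.35
tcp_pos: [0.5483, 0.0156, 0.1147]
orientation: [-2.793, -1.436, 0.006]
contact_force: [0.3, 0.9, 0.2]
grip_width: -0.0002
gripper_force: 0.0
```

Run:
```python
from h import *
p=r.grab_frame("wrist"); save(p,"w3")
o=r.get_obs();T=rot(o["orientation"]);t=o["tcp_pos"]
print(o["clock"],t.round(4),T.T.round(3),o["contact_force"].round(2))
u=np.array([.811,-.585,0])
print("to start",T.T@(np.array([.5575,.010,.082])-.010*u-t)/.25)
```

```text
4.4 [0.5497 0.0157 0.1163] [[ 0.582  0.813 -0.   ]
 [ 0.813 -0.582 -0.001]
 [-0.001  0.    -1.   ]] [-0.02  1.5  -0.64]
to start [-0.00040248 -0.00123075  0.13721247]
```

View pics/w3.png

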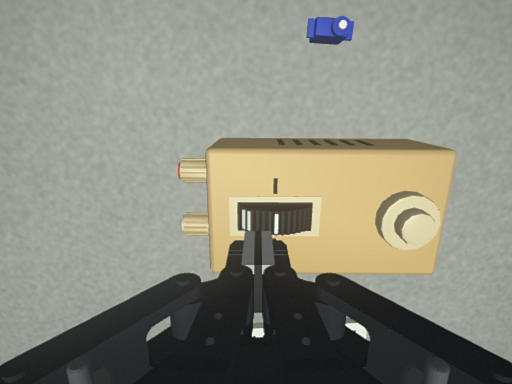

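The view is aligned: the tip at (258,235) sits about 10 mm on the -x side of the dash at (276,222). Pressing now.

>>> apply_moves:
  rows:
    - [0, 0, 0.08, 0, 0, 0]
    - [0, 0, 0.125, 0, 0, 0]
    - [0, 0, 0.14, 0, 0, 0]
    - [0, 0, 0.15, 0, 0, 0]
    - [0, 0, 0.15, 0, 0, 0]

```text
clock: 5.03
tcp_pos: [0.5502, 0.0156, 0.0796]
orientation: [2.794, 1.435, 0.002]
contact_force: [-1.7, -0.1, 3.8]
grip_width: -0.0
gripper_force: 2.6
```

>>> apply_moves:
  rows:
    - [0, 0, 0.006, 0, 0, 0]
    - [0, 0, 0.006, 0, 0, 0]

```text
clock: 5.28
tcp_pos: [0.5503, 0.0156, 0.0784]
orientation: [2.794, 1.435, 0.002]
contact_force: [-1.8, -0.1, 7.4]
grip_width: 0.0002
gripper_force: 3.5
```

>>> apply_moves:
  rows:
    - [0, 0.01, 0, 0, 0, 0]
    - [0, 0.02, 0, 0, 0, 0]
    - [0, 0.03, 0, 0, 0, 0]
    - [0, 0.04, 0, 0, 0, 0]
    - [0, 0.048, 0, 0, 0, 0]

```text
clock: 5.9
tcp_pos: [0.5607, 0.008, 0.0787]
orientation: [2.793, 1.434, 0.003]
contact_force: [0.2, -1.7, 6.4]
grip_width: -0.0001
gripper_force: 3.5
```

```bash
cat > crop.py <<'E'
from h import *
import sys
n=sys.argv[1];p=r.grab_frame("wrist"); q=r.grab_frame("side"); save(p,n);save(q,n+"s")
im=cv2.imread(f"pics/{n}.png")[140:290,180:460]; b=cv2.imread(f"pics/{n}s.png")[190:280,240:360]
cv2.imwrite(f"pics/{n}c.png",np.vstack([cv2.resize(im,(560,300)),cv2.resize(b,(560,300))]))
o=r.get_obs();print(o["clock"],o["tcp_pos"].round(4),o["contact_force"].round(2))
E
python3 crop.py a
```

```text
6.0 [0.561  0.0079 0.0788] [-0.56 -2.68  7.81]
```

View pics/ac.png

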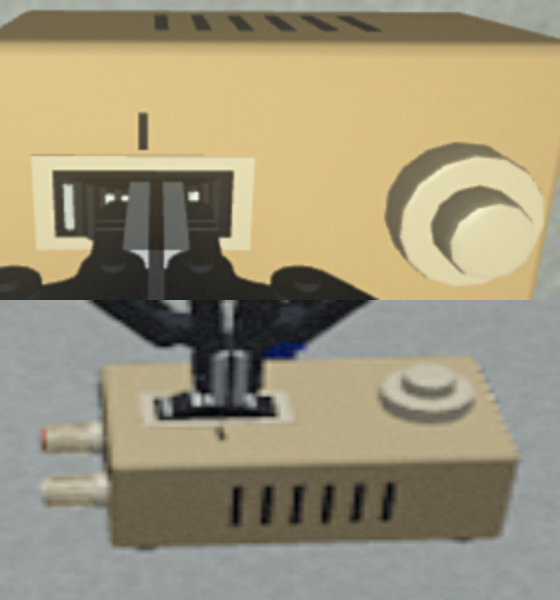

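The wheel follows the tip. The one-dash has moved about 13 mm past the reference mark, and the two-dash is about 6 mm short of it. Finishing the stroke, then lifting.

>>> apply_moves:
  rows:
    - [0, 0.01, 0, 0, 0, 0]
    - [0, 0.02, 0, 0, 0, 0]
    - [0, 0.024, 0, 0, 0, 0]
    - [0, 0.024, 0, 0, 0, 0]

```text
clock: 6.5
tcp_pos: [0.5658, 0.0044, 0.0787]
orientation: [2.793, 1.434, 0.004]
contact_force: [-0.4, -1.5, 6.0]
grip_width: -0.0004
gripper_force: 3.2
```

>>> apply_moves:
  rows:
    - [0, 0, -0.02, 0, 0, 0]
    - [0, 0, -0.06, 0, 0, 0]
    - [0, -0.12, -0.16, 0, 0, 0]
    - [0, -0.12, -0.16, 0, 0, 0]

```text
clock: 7.0
tcp_pos: [0.5397, 0.0245, 0.1192]
orientation: [2.792, 1.439, 0.004]
contact_force: [0.7, -0.1, 0.2]
grip_width: 0.0
gripper_force: 0.0
```

```bash
python3 crop.py b
```

```text
7.1 [0.5402 0.0226 0.1177] [-0.09  0.93 -0.74]
```

View pics/bc.png

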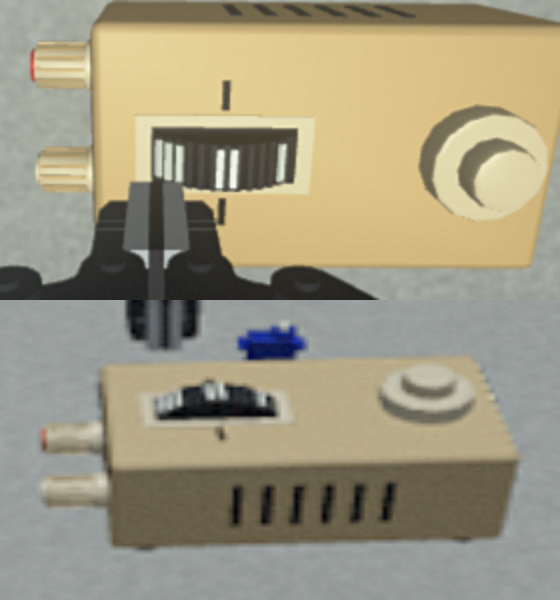

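The two-dash now sits exactly at the reference marks and the supply has not moved. On to the button.

>>> apply_moves:
  rows:
    - [0, 0.2, -0.02, 0, 0, 0]
    - [0, 0.427, -0.02, 0, 0, 0]
    - [0, 0.427, 0, 0, 0, 0]
    - [0, 0.427, 0.06, 0, 0, 0]
    - [0, 0.427, 0.06, 0, 0, 0]

```text
clock: 7.72
tcp_pos: [0.6244, -0.0386, 0.1]
orientation: [-2.791, -1.437, 0.006]
contact_force: [-0.2, 0.3, 0.2]
grip_width: -0.0003
gripper_force: 0.0
```

```bash
python3 crop.py c
```

```text
7.825 [ 0.6258 -0.0386  0.1018] [-0.07  0.44 -0.56]
```

View pics/cc.png

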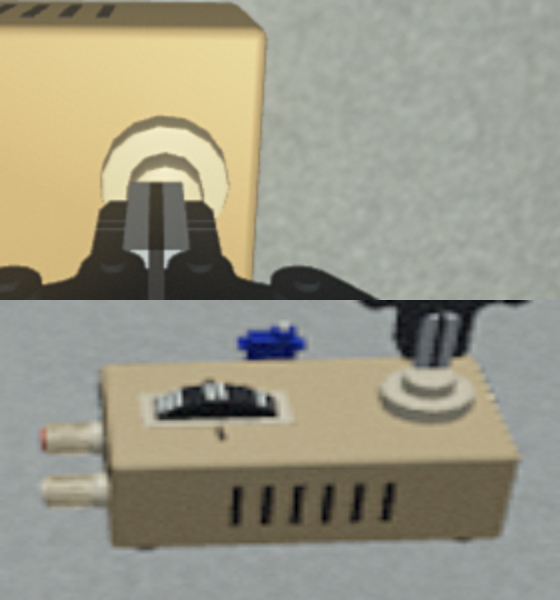

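The tip is over the button, about 2 mm to the -x side. Pressing with a small correction.

>>> apply_moves:
  rows:
    - [0, 0.008, 0.03, 0, 0, 0]
    - [0, 0.008, 0.05, 0, 0, 0]
    - [0, 0.008, 0.065, 0, 0, 0]
    - [0, 0.008, 0.065, 0, 0, 0]
    - [0, 0.008, 0.065, 0, 0, 0]

```text
clock: 8.45
tcp_pos: [0.6286, -0.0407, 0.0864]
orientation: [2.794, 1.436, 0.001]
contact_force: [-0.6, 0.6, 4.4]
grip_width: -0.0
gripper_force: 1.9
```

Force is 4.4 N at 5.6 mm of travel. I'll push a touch more to reach the stop, then retract.

>>> apply_moves:
  rows:
    - [0, 0, 0.006, 0, 0, 0]
    - [0, 0, 0.01, 0, 0, 0]
    - [0, 0, 0.01, 0, 0, 0]

```text
clock: 8.82
tcp_pos: [0.6288, -0.0407, 0.0858]
orientation: [2.794, 1.435, 0.001]
contact_force: [-5.3, 0.5, 19.7]
grip_width: 0.0001
gripper_force: 9.5
```

>>> apply_moves:
  rows:
    - [0, 0, -0.02, 0, 0, 0]
    - [0, 0, -0.1, 0, 0, 0]
    - [0, 0, -0.3, 0, 0, 0]
    - [0, -0.2, -0.5, 0, 0, 0]
    - [0, -0.2, -0.5, 0, 0, 0]

```text
clock: 9.45
tcp_pos: [0.5879, -0.0091, 0.2127]
orientation: [2.79, 1.439, 0.008]
contact_force: [0.1, -0.1, 0.4]
grip_width: -0.0002
gripper_force: 0.0
```

```bash
python3 crop.py d
```

```text
9.55 [ 0.5877 -0.0113  0.2098] [ 0.38  0.19 -0.59]
```

View pics/dc.png

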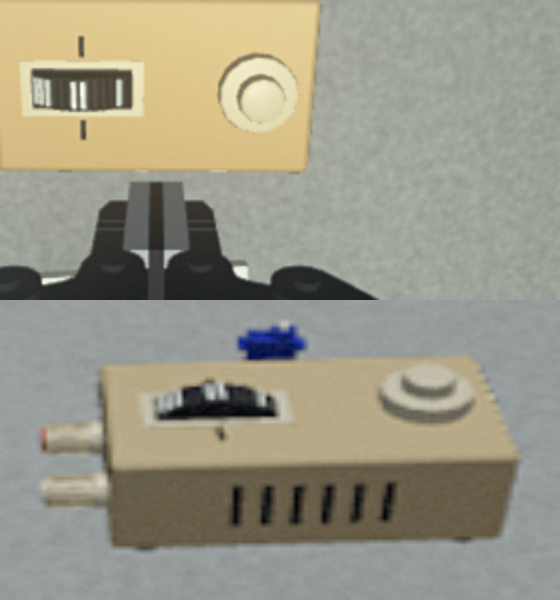

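The stop was reached (19.7 N), the button is back up, the two-dash is at the mark and the supply hasn't moved.

```bash
python3 -c "
from bench import r
print(r.hand_in())"
```

```text
the job is handed in; nothing more can be done
None
```

The thumbwheel was rolled one click to the two-dash position, then the button was pressed to its stop and came back up; the supply did not visibly move, and the job is handed in (no verdict was returned).

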